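# Shut the writing case without a bang

### The arm

A 7-joint arm with a two-finger parallel gripper is mounted at the origin on the work surface. World frame = base frame: x ahead of the robot, y to its left, z up, the work surface at z = 0. Lengths are in mm, angles in rad, forces in N, time in s.
With the tool pointing down it reaches from about 425 to 875 mm from the base axis. Payload 9.9 kg.
Tool frame: the origin (TCP) lies at the very end of the fingers, on their centre line; the grasp point (between the pads) lies 19 mm behind it; x points along the fingers, y is the direction in which the jaws open and shut, and the axes are right-handed (so a half turn about x gives the same grasp; the last joint's range is limited). The gripper opens to 85 mm and grips with 20 to 120 N. Pads are 22 mm wide; open, the fingers measure 114 mm over their backs; the gripper's body (76 mm by 85 mm) begins 54 mm behind the grasp point. The pads swing forward as they close: fully open they stand 13 mm farther back than shut.
Start: joints at [-1.209, 0.576, 0.025, 1.437, -0.015, 1.129, -0.057], TCP at [291.04, 609.036, 231.289] pointing down, gripper open.
Joint ranges: [-2.76, 2.76], [-0.34, 2.15], [-1.52, 1.57], [0.19, 2.46], [-1.09, 4.23], [0.17, 1.99], [-2.82, 2.82]. Speed limits (rad/s): [2.22, 2.22, 3.01, 3.01, 3.14, 3.14, 3.14].

### API

Orientations are given as a rotation vector (axis times angle).
In Python, from station import ctrl gives the robot as it stands.
- The arm moves only by the tool move_arm, never from a script. Its argument "motion" is a list of rows, each an object with "jaw": the finger opening in mm, from 0 to 85.4; "travel": the shift along the tool's x, y, z in units of 60 mm (1.0 is 60 mm), a list of three; "angular": the turn, a rotation vector about the tool's x, y, z in units of 8 degrees (1.0 is 8 degrees), a list of three. A call has 1 to 20 rows; each row is the pose to reach, as a shift and turn from the pose commanded when the call began, along the tool's axes at that moment; what a row does not reach only later rows make up. A row lasts 1/8 s, in which the tool goes at most 62.5 mm and 10.7 degrees, less where a joint would pass 70% of its speed; a pose out of reach is approached as far as the arm can. A call with a gripper value outside its range is refused whole. The fingers move at their own pace and stop on an object; "force" is the grip in N (left out, the last holds). Time passes only in rows, so rows that repeat a pose let the fingers close. It gives the time, the measured TCP pose, the force and the opening at its end, in the units of the state.
- ctrl.observe(): the state, without advancing time (a new reading comes with each control period).
- ctrl.snapshot(name): name is "scene" or "top" or "wrist"; returns a dict with "frame" (400x640x3 uint8, red, green, blue), "range_z" (400x640 float32, mm along the optical axis (not along the pixel's ray), 0 where there is no reading), "fx", "fy", "cx", "cy" (pixels), "k1" (the pictures are not rectified: a ray, as slopes to the right and down, at radius r is drawn at 1 + k1 r^2 times it, then the intrinsics apply), "pose" (4x4, takes a point from camera to world coordinates). Camera axes: x right, y down, z forward; pixel columns grow to the right and rows downward; lengths in mm; the calibration is good to about 2 mm. A picture is of the moment at which its call begins.
- ctrl.job_done(): hands the job in, once; it reports no verdict.
The state is a dict: "time_s": time; "joint_positions": joint angles; "joint_vel": joint speeds; "joint_efforts": joint torques, N m; "tcp_pos": TCP position; "orientation": TCP orientation; "force": force on the tool from outside, world axes, zero at the start; "torque": the same for the moment, N m; "width": opening from 0.0 (shut) to 1.0 (fully open).
Only numpy, scipy, OpenCV 4.12 (cv2) and the standard library are available. Lean on these libraries where they do the work, as an engineer would, in place of code of your own. Each camera call takes 0.05 s, during which the arm holds its last target.

### The job

Shut the lid of the black writing case without gripping it: nudge the upright lid forward past its balance with a finger until it begins to fall, then get that finger beneath the rod at the lid's free edge and catch the falling lid on the back of the finger while it is still clearly open. Let it down on the finger slowly, taking about five seconds or more, until it lies fully shut without any impact, then take the finger away. Pinch and lift nothing, do not push hard on the lid, and leave everything else on the table where it stands.

Things in the scene. Friction and masses are not known exactly. Their poses are not given: they have to be found in the camera images.
- lid (a joint): Lid angle: 0 shut, 1.57 upright, 1.85 leaning back on its stop. Stiff, damped hinge: within 0.1 rad of upright it stays where left; tipped forward below about 1.4 it falls by itself, slowly at first: some 3 to 6 s from 1.3 to shut, reaching 0.45 to 0.7 rad/s unless held back, which is a bang. Weight at the rod 1 to 2 N; moving it fast costs a few N more.
- case: Black lacquered writing case, open-topped, fixed to the table: 180 (its x) x 260 (its y) x 90 high, its foot 5 wider all round. Origin: centre of the underside. Its own +x side carries the lid's hinge; -x is the front, where the lid's tongue and rod overhang when shut.
- lid_hinge (a point): Point on the hinge line, at the middle of the case's rear (+x) rim, 90 in +x of the case's origin and 90.5 up. The hinge line runs along the case's y. Axes turn with the lid; shut, they are the case's. The lid's plate: 8 thick (its z 0, the inner face, to 8), 182 long to its own -x, 264 wide.
- lid_bead (a point): Centre of the round wooden rod (14 thick, 90 long, along the case's y) at the end of the tongue (7 thick, 90 wide) on the lid's free edge; from the hinge 222 in the lid's -x, 4 in its +z. Shut, it stands 132 in front of the case's centre (35 clear of the front wall), 94 above the table, nothing under it: a finger below it is not trapped.
- water_cup: Loose bystander, to be left alone: white ceramic cup, 70 across, 65 high. Origin at the centre of its underside, z up.
- ink_bowl: Loose bystander, to be left alone: black bowl, 76 across, 45 high. Origin at the centre of its underside, z up.
- ink_bottle: Loose bystander, to be left alone: dark ink bottle, 48 across, 85 high. Origin at the centre of its underside, z up.
- seal_stone: Loose bystander, to be left alone: upright square stone seal, 26 x 26 x 60 high. Origin at the centre of its underside, z up.
- paperweight: Loose bystander, to be left alone: dark steel bar, 180 x 26 x 16 high. Origin at the centre of its underside, z up.
- brush_rest: Loose bystander, to be left alone: wooden brush rest with five round bumps, 30 x 130 x 26 high. Origin at the centre of its underside, z up.

How it is judged (in metres and radians):
On the way, in this order (a step that is already met when the one before it is completed fails the run):
1. the lid is tipped past its balance (below 1.25 rad) (value of joint lid below 1.25 rad).
2. the fingers carry the lid at 0.25 to 0.8 rad, sinking under 0.25 rad/s (value of joint lid between 0.25 and 0.8 rad and velocity of joint lid above -0.25 rad/s and contact force between the fingers and lid above 0.3 N), for 0.2 s.
3. the fingers still carry the lid at 0.02 to 0.12 rad (value of joint lid between 0.02 and 0.12 rad and velocity of joint lid above -0.3 rad/s and contact force between the fingers and lid above 0.3 N), for 0.1 s.
At the end, for the whole second after the job is handed in: The lid lies shut (within 0.02 rad) and still, and every bystander is within 20 mm of where it stood (value of joint lid below 0.02 rad and velocity of joint lid between -0.05 and 0.05 rad/s and distance of each of water_cup, ink_bowl, ink_bottle, seal_stone, paperweight, brush_rest from where it was at the start of the episode below 0.02 m); the robot touches nothing.
It fails at once if the lid drops shut: it closes faster than 0.3 rad/s within the last 0.25 rad (value of joint lid between 0.015 and 0.25 rad and velocity of joint lid below -0.3 rad/s).
It fails at once if the lid is gripped or pushed hard (over 25 N between fingers and lid) (contact force between the fingers and lid above 25 N).
It fails at once if a bystander is lifted, knocked over or moved by more than 20 mm (distance of any of water_cup, ink_bowl, ink_bottle, seal_stone, paperweight, brush_rest from where it was at the start of the episode above 0.02 m or angle between any of water_cup, ink_bowl, ink_bottle, seal_stone, paperweight, brush_rest's own z axis and vertical above 0.3 rad).
It also fails if it takes over 58 s, if anything falls off the work surface, if the arm or the gripper's body presses on something with over 40 N, if the wrist force passes 120 N, or if a joint passes its speed limit or range.

## Working session

There is one attempt and no reset: what is moved stays moved. The work goes in short steps, Python scripts to look and compute and a tool call to move; the robot and the scene stay as the last step left them, time stands still between calls to the robot, and variables do not carry over. Pictures are saved under pics/ and viewed, and the job is handed in when it is done.

Besides the shell and the picture viewer there is one more tool, called by a JSON object that holds its "name" and its "arguments", one argument or row to a line. move_arm: Moves the arm, as the interface text tells. Its arguments: {"type":"object","properties":{"motion":{"type":"array","items":{"type":"object","properties":{"jaw":{"type":"number"},"travel":{"type":"array","items":{"type":"number"}},"angular":{"type":"array","items":{"type":"number"}}}}},"force":{"type":"number"}},"required":["motion"]}

```bash
ls; mkdir -p pics; python3 - <<'E'
from station import ctrl
import cv2
s=ctrl.observe()
for k in s: print(k,s[k])
for n in ("scene","top","wrist"):
    d=ctrl.snapshot(n)
    cv2.imwrite(f"pics/{n}0.png",d["frame"][:,:,::-1])
    print(n,d["fx"],d["fy"],d["cx"],d["cy"],d["k1"],d["pose"].round(3).tolist() if hasattr(d["pose"],'round') else d["pose"])
E
```

```text
pics
time_s 0.0
joint_positions [-1.20878728  0.57652809  0.024828    1.43788288 -0.0150212   1.12898773
 -0.0564984 ]
joint_vel [ 0.00175813  0.00147016  0.00039822  0.00038863  0.00057229 -0.00117225
  0.00096504]
joint_efforts [ 2.73452633e-04 -7.65759015e+01  2.25071132e+00 -2.85965145e+01
  1.53873232e-02  1.27846515e-02 -3.60133299e-05]
tcp_pos [290.84279762 608.64308001 230.45385082]
orientation [ 0.34833486  1.54268442 -0.35085502]
force [-0.00632606 -0.13439776 -0.34473683]
torque [-0.0350071   0.04102872 -0.01266418]
width 1.0014325431410247
scene 387.1703994535733 387.1703994535733 321.92967490122135 201.05829550907455 -0.025177813341237875 [[-0.739, 0.399, -0.543, 1110.395], [0.673, 0.411, -0.615, 582.729], [-0.022, -0.819, -0.573, 600.661], [0.0, 0.0, 0.0, 1.0]]
top 391.17136404634044 391.17136404634044 321.6031349379631 199.77982251247371 -0.05142393923646691 [[0.014, -0.998, 0.056, 558.662], [-1.0, -0.014, 0.011, 36.409], [-0.011, -0.056, -0.998, 988.384], [0.0, 0.0, 0.0, 1.0]]
wrist 319.84084181743617 319.84084181743617 315.68958294845885 201.46513575270018 -0.042297561185010144 [[0.43, 0.864, 0.262, 223.821], [0.903, -0.411, -0.127, 640.369], [-0.002, 0.291, -0.957, 372.798], [0.0, 0.0, 0.0, 1.0]]
```

View pics/scene0.png

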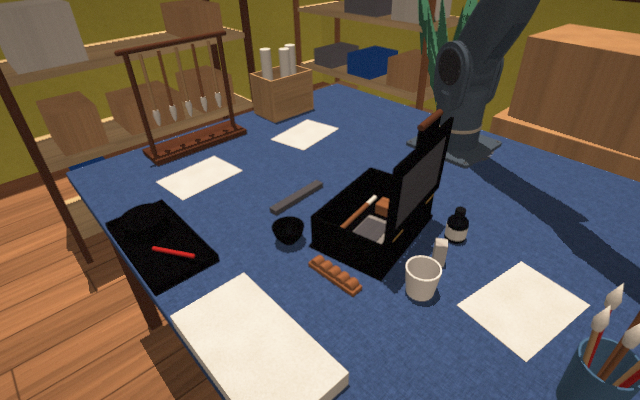

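View pics/top0.png

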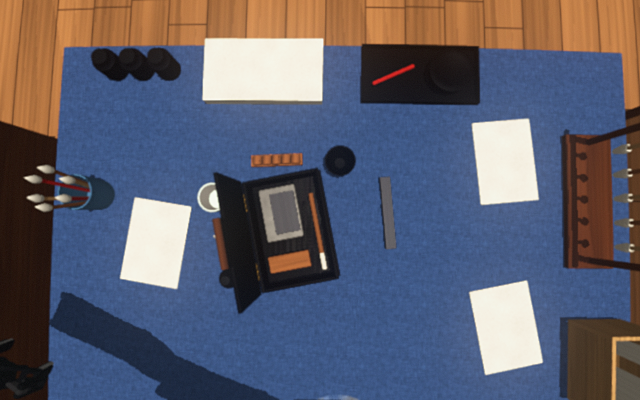

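View pics/wrist0.png

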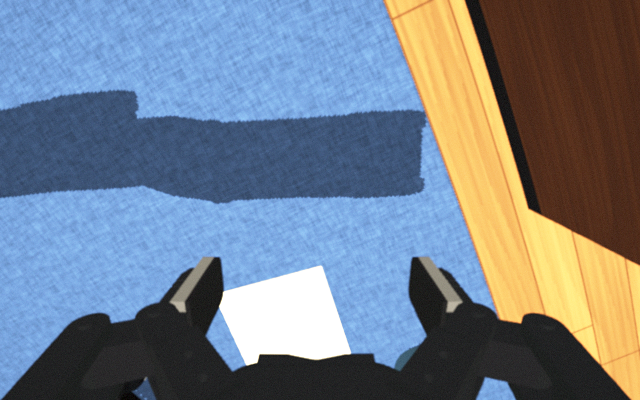

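```bash
cat > h.py <<'E'
import numpy as np, cv2
from station import ctrl
def cloud(n):
    d=ctrl.snapshot(n); 
    H,W=d["range_z"].shape
    u,v=np.meshgrid(np.arange(W),np.arange(H))
    K=np.array([[d["fx"],0,d["cx"]],[0,d["fy"],d["cy"]],[0,0,1]])
    # k1 on undistorted radius: drawn = s*(1+k1 r^2)
    p=cv2.undistortPoints(np.stack([u.ravel(),v.ravel()],1).astype(np.float64)[:,None],K,np.array([d["k1"],0,0,0,0.]))[:,0]
    z=d["range_z"].ravel()
    P=np.c_[p*z[:,None],z]; T=np.array(d["pose"])
    Wd=P@T[:3,:3].T+T[:3,3]
    Wd[z<=0]=np.nan
    return d["frame"],Wd.reshape(H,W,3)
E
python3 - <<'E'
from h import *
from scipy.spatial.transform import Rotation as R
print(R.from_rotvec(ctrl.observe()["orientation"]).as_matrix().round(3))
for n in ("top","scene"):
    f,W=cloud(n); np.save(n+"W.npy",W); np.save(n+"F.npy",f)
    x,y,z=W[...,0],W[...,1],W[...,2]
    hsv=cv2.cvtColor(f,cv2.COLOR_RGB2HSV)
    box=(x>400)&(x<760)&(y>-100)&(y<330)
    # rim 80<z<97
    m=box&(z>84)&(z<97)
    print(n,"rim",m.sum(), cv2.minAreaRect(W[m][:,:2].astype(np.float32)), np.nanmedian(z[m]))
    m=box&(z>110)
    q=W[m]; print("lid",len(q), q.min(0),q.max(0))
    m=box&(z>270)&(hsv[...,1]>100)&(f[...,0]>60)&(f[...,0]>f[...,2]*1.4)
    q=W[m]; print("rod",len(q),q.mean(0) if len(q) else 0, cv2.minAreaRect(q[:,:2].astype(np.float32)) if len(q) else 0,q.min(0),q.max(0))
E
```

```text
[[-0.     0.431  0.902]
 [-0.001  0.902 -0.431]
 [-1.    -0.001  0.   ]]
top rim 1470 ((530.6939697265625, 162.76889038085938), (260.90948486328125, 268.16436767578125), 11.676375389099121) 90.45349392836965
lid 3552 [400.01300156 184.32577001 110.26506118] [649.50817915 245.00756986 324.17183408]
rod 348 [518.34928434 216.9842563  318.42373436] ((517.9528198242188, 217.64373779296875), (87.74958801269531, 11.246048927307129), 12.270342826843262) [475.17733032 204.18434935 301.84658065] [560.57894365 230.95835227 324.17183408]
scene rim 835 ((533.0223999023438, 162.07736206054688), (261.5249328613281, 269.62933349609375), 11.085128784179688) 88.83413564532032
lid 3992 [400.27861442 191.22490654 110.02180723] [651.06718455 248.11077529 320.53903525]
rod 157 [521.55154108 222.57996266 317.58677975] ((519.1229248046875, 220.64308166503906), (91.35235595703125, 11.090018272399902), 10.903249740600586) [474.27971364 208.86184733 313.0167723 ] [564.12227468 233.97613924 320.53903525]
```

```bash
python3 - <<'E'
from h import *
def pca(q):
    c=q.mean(0);u,s,v=np.linalg.svd(q-c,full_matrices=False);return c,s/np.sqrt(len(q)),v
for n in ("top","scene"):
    W=np.load(n+"W.npy");f=np.load(n+"F.npy");x,y,z=W[...,0],W[...,1],W[...,2]
    box=(x>400)&(x<760)&(y>-100)&(y<330)
    hsv=cv2.cvtColor(f,cv2.COLOR_RGB2HSV)
    m=box&(z>295)&(hsv[...,1]>100)&(f[...,0]>60)&(f[...,0]>f[...,2]*1.4)
    c,s,v=pca(W[m]); print(n,"rod",c,s,v[0])
    m=box&(z>130)&(z<255)
    q=W[m]; c,s,v=pca(q)
    nn=v[2]; 
    for _ in range(3):
        k=abs((q-c)@nn)<4; q=q[k]; c,s,v=pca(q); nn=v[2]
    print(" lid plane",len(q),c,s,nn, "yaw",np.degrees(np.arctan2(-nn[0],nn[1])),"tilt",np.arcsin(nn[2]/np.linalg.norm(nn)))
    # rim: in rotated frame, extents
    m=box&(z>86)&(z<95)&(y<190)
    r=cv2.minAreaRect(W[m][:,:2].astype(np.float32)); print(" rim",m.sum(),cv2.boxPoints(r).round(0).tolist(),r[2])
    for a in (11,11.5,12,12.5):
        t=np.radians(a); ex=np.array([-np.sin(t),np.cos(t)]); ey=np.array([np.cos(t),np.sin(t)])
        q=W[m][:,:2]; print(a,np.percentile(q@ex,[0.5,99.5]),np.percentile(q@ey,[.5,1,50,99,99.5]))
    # others
    m=(z>8)&(z<300)&(x>350)&(x<800)&(y>-150)&(y<350)
    for name,c0 in dict(paperweight=(388,212),bowl=(340,161),rest=(277,160),cup=(207,197),bottle=(227,280)).items():
        if n=="top": print(name,W[c0[1],c0[0]].round(0))
E
```

```text
top rod [518.34928434 216.9842563  318.42373436] [25.22234975  3.31625029  2.27229183] [-0.97962034 -0.20024325  0.01570463]
 lid plane 1996 [524.47585662 212.64666393 197.18947743] [73.29853302 35.9133636   0.43017219] [ 0.20132942 -0.97891967  0.03439104] yaw -168.37831870599464 tilt 0.034397825803865564
 rim 949 [[394.0, 183.0], [430.0, 5.0], [686.0, 58.0], [649.0, 235.0]] 11.566818237304688
11 [-76.26263978 103.79407441] [422.46748201 422.70241441 498.593337   682.28837772 682.79690558]
11.5 [-80.37327297  99.84219308] [422.70480427 422.87525048 497.93958907 682.22346247 682.55033022]
12 [-85.31896516  95.88270838] [422.52861527 422.7973575  497.45466968 682.16774966 682.51534958]
12.5 [-90.9661589   91.87084291] [422.13316995 422.52058783 497.02839331 682.19293656 682.47172545]
paperweight [ 585. -118.   15.]
bowl [713.   3.   4.]
rest [710. 160.  26.]
cup [616. 334.  19.]
bottle [421. 262.  84.]
scene rod [521.55154108 222.57996266 317.58677975] [26.377738    3.21223192  1.16164599] [ 0.98078799  0.19503731 -0.00392079]
 lid plane 2467 [544.40177069 224.67870988 195.8890557 ] [73.90581338 36.1326427   0.75239506] [-0.19573311  0.98016189 -0.03116441] yaw 11.293110552505443 tilt -0.031169453632552042
 rim 492 [[403.0, 134.0], [432.0, 1.0], [688.0, 57.0], [659.0, 191.0]] 12.370859146118164
11 [-76.1056033   59.14254904] [425.13533858 425.36089491 637.85301391 683.85261104 684.11915135]
11.5 [-80.88081776  53.21795234] [424.87609735 425.0505592  637.21370924 683.58714038 683.87767331]
12 [-86.1021268   47.28930289] [424.4594069  424.77806531 636.52587829 683.56394069 683.72377137]
12.5 [-91.80212857  41.35705217] [423.97465542 424.42665773 635.78645689 683.69386807 683.93101724]
```

```bash
cat >> h.py <<'E'
from scipy.spatial.transform import Rotation as R
YAW=np.radians(11.6); ex=np.array([-np.sin(YAW),np.cos(YAW),0]); ey=np.array([np.cos(YAW),np.sin(YAW),0]); ez=np.array([0,0,1.])
HS,HZ,A0=99.,90.5,552.
def world(s,z,a=A0): return a*ey+s*ex+z*ez
def Rt(phi):
    x=np.cos(phi)*ex-np.sin(phi)*ez; y=ey; return np.c_[x,y,np.cross(x,y)]
def rod(th): return HS-222*np.cos(th)+4*np.sin(th), HZ+222*np.sin(th)+4*np.cos(th)
def units(tgt,Rtgt=None,st=None):
    st=st or ctrl.observe(); R0=R.from_rotvec(st["orientation"]).as_matrix(); p=np.array(st["tcp_pos"])
    t=R0.T@(tgt-p)/60
    a=R.from_matrix(R0.T@Rtgt).as_rotvec()/np.radians(8) if Rtgt is not None else None
    return t.round(3), None if a is None else a.round(3)
def sz(p): return np.array([p@ey,p@ex,p[2]])
E
python3 - <<'E'
from h import *
for phi in (40,45): print(phi,units(world(40,430),Rt(np.radians(phi))))
E
```

```text
40 (array([-3.314, -5.163,  6.931]), array([6.169, 5.792, 2.882]))
45 (array([-3.314, -5.163,  6.931]), array([6.253, 5.215, 2.595]))
```

{"name": "move_arm", "arguments": {
  "motion": [
    {"jaw": 0, "travel": [-0.8, 0, 0], "angular": [0, 0, 0]},
    {"jaw": 0, "travel": [-1.6, 0, 0], "angular": [0, 0, 0]},
    {"jaw": 0, "travel": [-2.4, -0.4, 0.5], "angular": [0.5, 0.5, 0.25]},
    {"jaw": 0, "travel": [-3.3, -0.9, 1.2], "angular": [1.0, 1.0, 0.5]},
    {"jaw": 0, "travel": [-3.3, -1.5, 2.0], "angular": [1.7, 1.6, 0.8]},
    {"jaw": 0, "travel": [-3.3, -2.1, 2.8], "angular": [2.4, 2.2, 1.1]},
    {"jaw": 0, "travel": [-3.3, -2.7, 3.6], "angular": [3.1, 2.9, 1.45]},
    {"jaw": 0, "travel": [-3.3, -3.3, 4.4], "angular": [3.8, 3.6, 1.8]},
    {"jaw": 0, "travel": [-3.3, -3.9, 5.2], "angular": [4.5, 4.2, 2.1]},
    {"jaw": 0, "travel": [-3.3, -4.5, 6.0], "angular": [5.2, 4.9, 2.4]},
    {"jaw": 0, "travel": [-3.3, -5.16, 6.93], "angular": [5.8, 5.4, 2.7]},
    {"jaw": 0, "travel": [-3.3, -5.16, 6.93], "angular": [6.17, 5.79, 2.88]},
    {"jaw": 0, "travel": [-3.3, -5.16, 6.93], "angular": [6.17, 5.79, 2.88]},
    {"jaw": 0, "travel": [-3.3, -5.16, 6.93], "angular": [6.17, 5.79, 2.88]}
  ]
}}

```text
time_s: 2.0
tcp_pos: [532.3, 151.6, 429.7]
orientation: [1.601, 1.969, -0.581]
force: [1.0, 0.3, 0.1]
width: 0.003
```

```bash
python3 - <<'E'
from h import *
s=ctrl.observe(); print(s["time_s"],s["joint_positions"].round(2),s["force"],s["width"],sz(s["tcp_pos"]))
print(R.from_rotvec(s["orientation"]).as_matrix().round(3)); print(Rt(np.radians(40)).round(3))
for n in ("scene","wrist"): cv2.imwrite(f"pics/{n}1.png",ctrl.snapshot(n)["frame"][:,:,::-1])
E
```

```text
2.0 [-0.06  0.42  0.28  1.54 -0.89  1.64  0.57] [1.00731936 0.31753041 0.1032425 ] 0.0025307558324345458 [551.88182499  41.49697464 429.69514889]
[[-0.155  0.979  0.132]
 [ 0.75   0.204 -0.629]
 [-0.643  0.001 -0.766]]
[[-0.154  0.98   0.129]
 [ 0.75   0.201 -0.63 ]
 [-0.643  0.    -0.766]]
```

View pics/scene1.png

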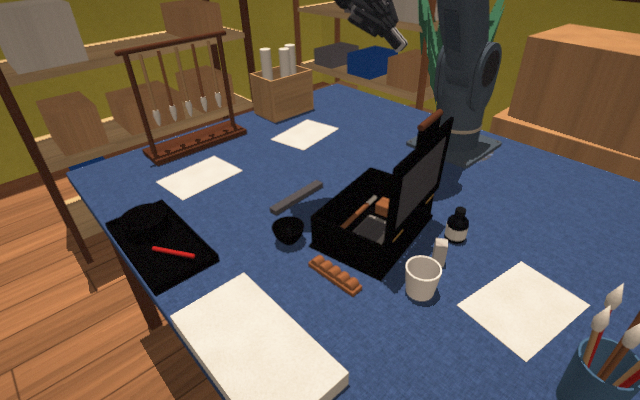

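```bash
python3 - <<'E'
from h import *
for s,z in ((-30,370),(-100,300),(-117,180),(-118,66)): print(s,z,units(world(s,z))[0])
E
```

```text
-30 370 [-0.275 -0.003  1.537]
-100 300 [-0.418 -0.01   3.18 ]
-117 180 [ 0.651 -0.015  4.894]
-118 66 [ 1.86  -0.019  6.36 ]
```

{"name": "move_arm", "arguments": {
  "motion": [
    {"jaw": 0, "travel": [-0.14, 0, 0.77]},
    {"jaw": 0, "travel": [-0.28, 0, 1.54]},
    {"jaw": 0, "travel": [-0.35, 0, 2.36]},
    {"jaw": 0, "travel": [-0.42, -0.01, 3.18]},
    {"jaw": 0, "travel": [-0.06, -0.01, 3.75]},
    {"jaw": 0, "travel": [0.3, -0.01, 4.32]},
    {"jaw": 0, "travel": [0.65, -0.015, 4.89]},
    {"jaw": 0, "travel": [1.0, -0.015, 5.3]},
    {"jaw": 0, "travel": [1.4, -0.02, 5.8]},
    {"jaw": 0, "travel": [1.7, -0.02, 6.17]},
    {"jaw": 0, "travel": [1.86, -0.02, 6.36]},
    {"jaw": 0, "travel": [1.86, -0.02, 6.36]},
    {"jaw": 0, "travel": [1.86, -0.02, 6.36]}
  ]
}}

```text
$.motion[0]: bad value
```

```bash
python3 - <<'E'
from h import *
s=ctrl.observe(); print(s["time_s"],s["joint_positions"].round(2),s["force"],s["width"],sz(s["tcp_pos"]))
print(R.from_rotvec(s["orientation"]).as_matrix().round(3))
for n in ("scene","wrist"): cv2.imwrite(f"pics/{n}2.png",ctrl.snapshot(n)["frame"][:,:,::-1])
E
```

```text
2.1 [-0.06  0.42  0.28  1.54 -0.89  1.64  0.57] [-0.0819137   0.79628225  0.83904281] -0.0018369558868256905 [551.81881491  41.91219615 430.02120276]
[[-0.156  0.979  0.133]
 [ 0.75   0.205 -0.629]
 [-0.643  0.002 -0.766]]
```

View pics/scene2.png

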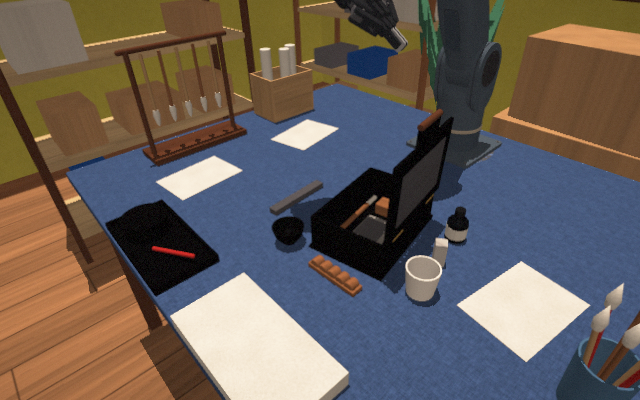

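View pics/wrist2.png

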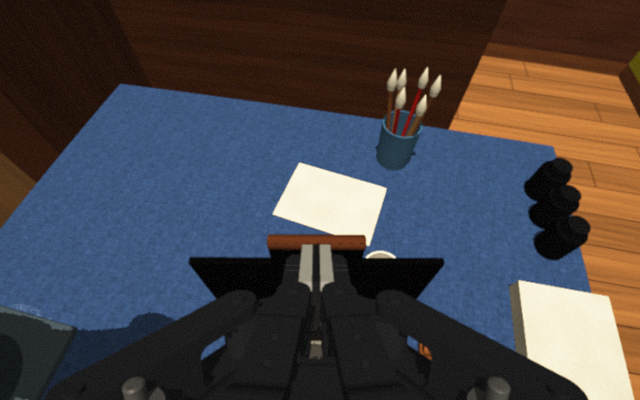

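{"name": "move_arm", "arguments": {
  "motion": [
    {"jaw": 0, "travel": [-0.14, 0, 0.77], "angular": [0, 0, 0]},
    {"jaw": 0, "travel": [-0.28, 0, 1.54], "angular": [0, 0, 0]},
    {"jaw": 0, "travel": [-0.35, 0, 2.36], "angular": [0, 0, 0]},
    {"jaw": 0, "travel": [-0.42, -0.01, 3.18], "angular": [0, 0, 0]},
    {"jaw": 0, "travel": [-0.06, -0.01, 3.75], "angular": [0, 0, 0]},
    {"jaw": 0, "travel": [0.3, -0.01, 4.32], "angular": [0, 0, 0]},
    {"jaw": 0, "travel": [0.65, -0.015, 4.89], "angular": [0, 0, 0]},
    {"jaw": 0, "travel": [1.0, -0.015, 5.3], "angular": [0, 0, 0]},
    {"jaw": 0, "travel": [1.4, -0.02, 5.8], "angular": [0, 0, 0]},
    {"jaw": 0, "travel": [1.7, -0.02, 6.17], "angular": [0, 0, 0]},
    {"jaw": 0, "travel": [1.86, -0.02, 6.36], "angular": [0, 0, 0]},
    {"jaw": 0, "travel": [1.86, -0.02, 6.36], "angular": [0, 0, 0]},
    {"jaw": 0, "travel": [1.86, -0.02, 6.36], "angular": [0, 0, 0]}
  ]
}}

```text
time_s: 3.82
tcp_pos: [564.3, -6.3, 66.3]
orientation: [1.604, 1.966, -0.582]
force: [-0.0, 0.3, -0.4]
width: 0.002
```

```bash
python3 - <<'E'
from h import *
s=ctrl.observe(); print(s["time_s"],s["joint_positions"].round(2),s["force"],s["width"],sz(s["tcp_pos"]))
print(R.from_rotvec(s["orientation"]).as_matrix().round(3))
for n in ("scene","wrist"): cv2.imwrite(f"pics/{n}3.png",ctrl.snapshot(n)["frame"][:,:,::-1])
E
```

```text
3.825 [ 0.21  0.93  0.25  1.66 -0.89  1.36  1.19] [-0.04148316  0.28034789 -0.42267204] 0.0023960545576250164 [ 551.49137183 -119.59679205   66.29082858]
[[-0.153  0.98   0.131]
 [ 0.75   0.201 -0.63 ]
 [-0.643  0.002 -0.766]]
```

View pics/scene3.png

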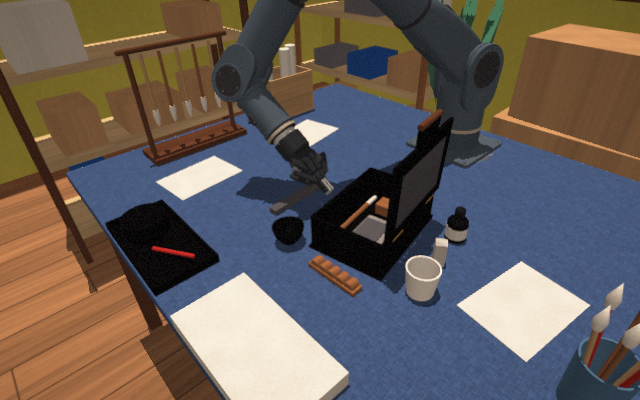

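View pics/wrist3.png

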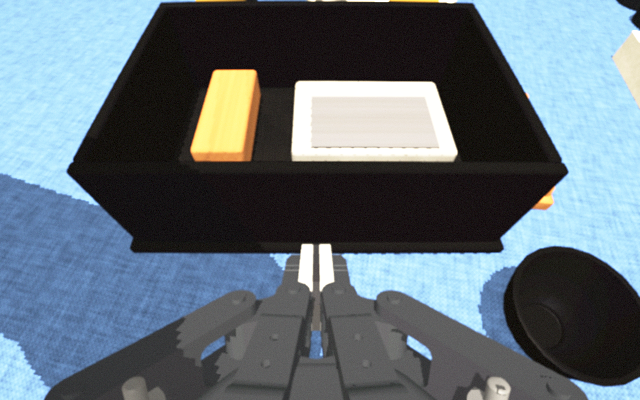

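```bash
python3 - <<'E'
from h import *
for s,z in ((-118,180),(-100,300),(-30,370),(50,420),(165,345)): print(s,z,units(world(s,z))[0])
E
```

```text
-118 180 [-1.197  0.013 -1.469]
-100 300 [-2.253  0.016 -3.193]
-30 370 [-2.111  0.019 -4.837]
50 420 [-1.626  0.021 -6.333]
165 345 [ 0.646  0.018 -6.609]
```

{"name": "move_arm", "arguments": {
  "motion": [
    {"jaw": 0, "travel": [-0.6, 0.01, -0.73], "angular": [0, 0, 0]},
    {"jaw": 0, "travel": [-1.2, 0.013, -1.47], "angular": [0, 0, 0]},
    {"jaw": 0, "travel": [-1.7, 0.015, -2.3], "angular": [0, 0, 0]},
    {"jaw": 0, "travel": [-2.25, 0.016, -3.19], "angular": [0, 0, 0]},
    {"jaw": 0, "travel": [-2.2, 0.02, -4.0], "angular": [0, 0, 0]},
    {"jaw": 0, "travel": [-2.11, 0.02, -4.84], "angular": [0, 0, 0]},
    {"jaw": 0, "travel": [-1.87, 0.02, -5.6], "angular": [0, 0, 0]},
    {"jaw": 0, "travel": [-1.62, 0.02, -6.33], "angular": [0, 0, 0]},
    {"jaw": 0, "travel": [-0.9, 0.02, -6.45], "angular": [0, 0, 0]},
    {"jaw": 0, "travel": [-0.1, 0.02, -6.55], "angular": [0, 0, 0]},
    {"jaw": 0, "travel": [0.65, 0.02, -6.6], "angular": [0, 0, 0]},
    {"jaw": 0, "travel": [0.65, 0.02, -6.6], "angular": [0, 0, 0]},
    {"jaw": 0, "travel": [0.65, 0.02, -6.6], "angular": [0, 0, 0]}
  ]
}}

```text
time_s: 5.55
tcp_pos: [507.9, 271.9, 344.5]
orientation: [1.605, 1.966, -0.583]
force: [-0.5, -0.6, 0.5]
width: 0.0
```

```bash
cat >> h.py <<'E'
def lid_angle():
    f,W=cloud("scene"); p=W.reshape(-1,3); p=p[np.isfinite(p).all(1)]
    a=p@ey; s=p@ex; z=p[:,2]
    # rod by colour in hsv
    return f,W
E
python3 - <<'E'
from h import *
s=ctrl.observe(); print(s["time_s"],s["joint_positions"].round(2),s["force"],s["width"],sz(s["tcp_pos"]))
for n in ("scene","wrist"): cv2.imwrite(f"pics/{n}4.png",ctrl.snapshot(n)["frame"][:,:,::-1])
for s,z in ((145,318),(137,313),(120,311),(100,309),(70,306)): print(s,z,units(world(s,z))[0])
E
```

```text
5.55 [-0.24  0.43  0.23  1.77 -0.99  1.34  0.62] [-0.45594915 -0.60955823  0.4549298 ] 1.207746974609561e-05 [552.21478933 164.25656173 344.46473645]
145 318 [ 0.047 -0.012  0.537]
137 313 [-0.002 -0.012  0.686]
120 311 [-0.197 -0.012  0.894]
100 309 [-0.431 -0.011  1.134]
70 306 [-0.782 -0.01   1.494]
```

View pics/scene4.png

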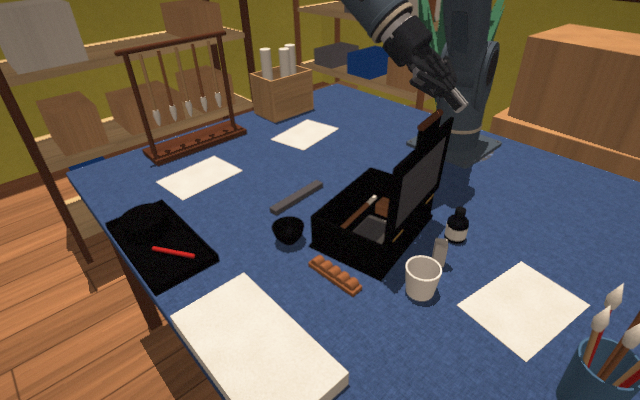

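View pics/wrist4.png

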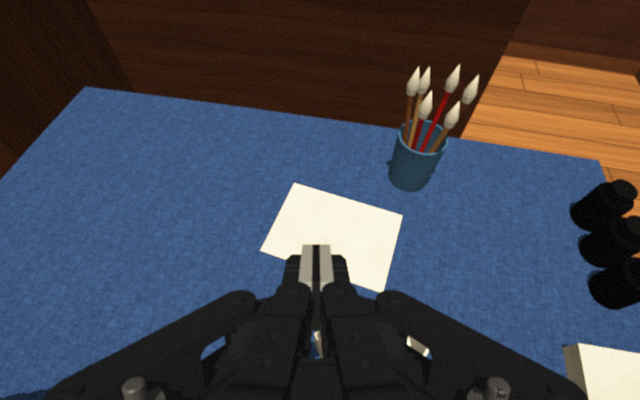

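{"name": "move_arm", "arguments": {
  "motion": [
    {"jaw": 0, "travel": [0.05, -0.01, 0.3], "angular": [0, 0, 0]},
    {"jaw": 0, "travel": [0.05, -0.01, 0.54], "angular": [0, 0, 0]},
    {"jaw": 0, "travel": [0.0, -0.01, 0.62], "angular": [0, 0, 0]},
    {"jaw": 0, "travel": [0.0, -0.01, 0.69], "angular": [0, 0, 0]},
    {"jaw": 0, "travel": [-0.07, -0.01, 0.76], "angular": [0, 0, 0]},
    {"jaw": 0, "travel": [-0.13, -0.01, 0.83], "angular": [0, 0, 0]},
    {"jaw": 0, "travel": [-0.2, -0.01, 0.9], "angular": [0, 0, 0]},
    {"jaw": 0, "travel": [-0.28, -0.01, 0.97], "angular": [0, 0, 0]},
    {"jaw": 0, "travel": [-0.35, -0.01, 1.05], "angular": [0, 0, 0]},
    {"jaw": 0, "travel": [-0.43, -0.01, 1.13], "angular": [0, 0, 0]}
  ]
}}

```text
time_s: 6.9
tcp_pos: [520.1, 210.5, 309.4]
orientation: [1.605, 1.967, -0.581]
force: [-0.3, -0.1, 4.5]
width: -0.001
```

```bash
cat >> h.py <<'E'
def lid_est(n="scene"):
    f,W=cloud(n); p=W.reshape(-1,3); c=f.reshape(-1,3).astype(int)
    ok=np.isfinite(p).all(1); p=p[ok];c=c[ok]
    a=p@ey-A0; s=p@ex-HS; z=p[:,2]-HZ
    m=(c[:,0]>60)&(c[:,0]>c[:,2]*1.5)&(abs(a)<50)&(np.hypot(s,z)>205)&(np.hypot(s,z)<240)&(z>-5)
    return f,(m.sum(), np.arctan2(np.median(z[m]),-np.median(s[m])) if m.sum() else None, np.median(s[m])+HS if m.sum() else None,np.median(z[m])+HZ if m.sum() else None)
E
python3 - <<'E'
from h import *
s=ctrl.observe(); print(s["time_s"],s["force"],sz(s["tcp_pos"]))
for n in ("scene","top"):
    f,e=lid_est(n); print(n,e)
    cv2.imwrite(f"pics/{n}5.png",f[:,:,::-1])
E
```

```text
6.9 [-0.2570696  -0.1279941   4.50703008] [551.82500338 101.61755969 309.38122127]
scene (np.int64(45), np.float64(1.4681535892746524), np.float64(75.74252223911985), np.float64(316.2903897117941))
top (np.int64(5), np.float64(1.4295821619509341), np.float64(66.86450739305278), np.float64(316.55096866133044))
```

View pics/scene5.png

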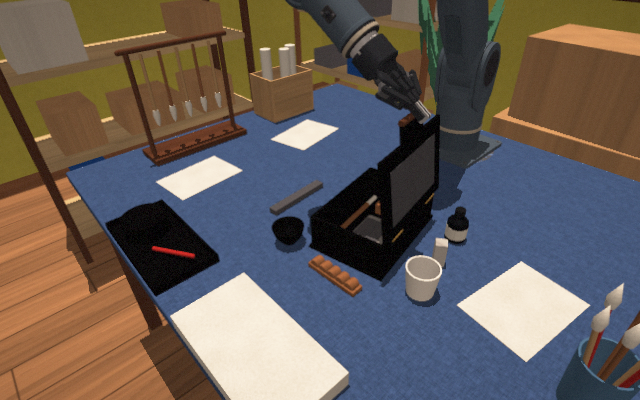

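{"name": "move_arm", "arguments": {
  "motion": [
    {"jaw": 0, "travel": [-0.09, 0, 0.09], "angular": [0, 0, 0]},
    {"jaw": 0, "travel": [-0.19, 0, 0.19], "angular": [0, 0, 0]},
    {"jaw": 0, "travel": [-0.28, 0, 0.28], "angular": [0, 0, 0]},
    {"jaw": 0, "travel": [-0.37, 0, 0.37], "angular": [0, 0, 0]},
    {"jaw": 0, "travel": [-0.43, 0, 0.18], "angular": [0, 0, 0]},
    {"jaw": 0, "travel": [-1.13, 0, 0.1], "angular": [0, 0, 0]},
    {"jaw": 0, "travel": [-1.8, 0, 0.15], "angular": [0, 0, 0]},
    {"jaw": 0, "travel": [-1.97, 0, 0.85], "angular": [0, 0, 0]},
    {"jaw": 0, "travel": [-1.97, 0, 1.6], "angular": [0, 0, 0]},
    {"jaw": 0, "travel": [-1.97, 0, 2.17], "angular": [0, 0, 0]}
  ]
}}

```text
time_s: 8.25
tcp_pos: [555.1, 38.9, 283.9]
orientation: [1.605, 1.967, -0.584]
force: [-0.9, 0.8, 0.5]
width: -0.005
```

```bash
cat >> h.py <<'E'
PH=np.radians(40)
def tz(s,z): return np.cos(PH)*s-np.sin(PH)*z, -np.sin(PH)*s-np.cos(PH)*z
def rep(tag,views=("scene",)):
    s=ctrl.observe(); p=sz(s["tcp_pos"]); print(round(s["time_s"],3),"F",s["force"].round(1),"a,s,z",p.round(1),"x,zt",np.round(tz(p[1],p[2]),1))
    for n in views:
        f,e=lid_est(n); print(n,e); cv2.imwrite(f"pics/{n}{tag}.png",f[:,:,::-1])
        if e[1]: 
            th=e[1]; print(" rod x,zt",np.round(tz(*rod(th)),1))
E
python3 -c "
from h import *
rep('6',('scene','top'))"
```

```text
8.25 F [-0.9  0.8  0.5] a,s,z [551.6 -73.5 283.9] x,zt [-238.8 -170.3]
scene (np.int64(148), np.float64(1.2633148816848743), np.float64(30.550529950428484), np.float64(306.05306649705574))
 rod x,zt [-167.7 -255.2]
top (np.int64(375), np.float64(1.2388938987815892), np.float64(24.403697221017424), np.float64(306.93956237271834))
 rod x,zt [-170.6 -250.7]
```

View pics/scene6.png

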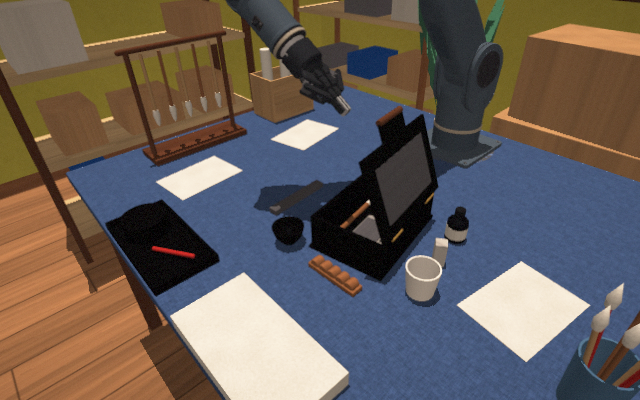

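{"name": "move_arm", "arguments": {
  "motion": [
    {"jaw": 0, "travel": [0.3, 0, 0.08], "angular": [0, 0, 0]},
    {"jaw": 0, "travel": [0.65, 0, 0.15], "angular": [0, 0, 0]},
    {"jaw": 0, "travel": [0.95, 0, 0.15], "angular": [0, 0, 0]}
  ]
}}

```text
time_s: 8.72
tcp_pos: [546.7, 79.3, 240.9]
orientation: [1.603, 1.969, -0.581]
force: [0.2, -0.7, 0.7]
width: 0.004
```

```bash
python3 -c "
from h import *
rep('7',('scene','top'))"
```

```text
8.725 F [ 0.2 -0.7  0.7] a,s,z [551.5 -32.3 240.9] x,zt [-179.6 -163.8]
scene (np.int64(138), np.float64(1.1995640579551916), np.float64(17.168747450361195), np.float64(300.71100378705245))
 rod x,zt [-175.1 -243.2]
top (np.int64(360), np.float64(1.1745408666573625), np.float64(10.741355504323693), np.float64(301.4501387009369))
 rod x,zt [-177.8 -238.3]
```

View pics/scene7.png

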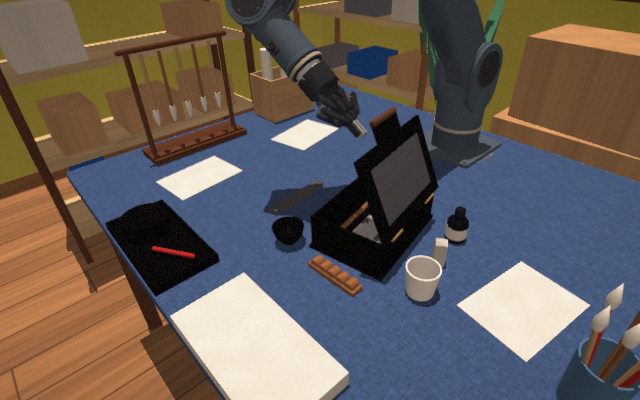

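{"name": "move_arm", "arguments": {
  "motion": [
    {"jaw": 0, "travel": [0, 0, 0], "angular": [0, 0, 0]},
    {"jaw": 0, "travel": [0, 0, 0], "angular": [0, 0, 0]},
    {"jaw": 0, "travel": [0, 0, 0], "angular": [0, 0, 0]},
    {"jaw": 0, "travel": [0, 0, 0], "angular": [0, 0, 0]},
    {"jaw": 0, "travel": [0, 0, 0], "angular": [0, 0, 0]}
  ]
}}

```text
time_s: 9.45
tcp_pos: [547.3, 76.7, 240.9]
orientation: [1.605, 1.967, -0.584]
force: [0.1, -0.9, -0.5]
width: -0.002
```

```bash
python3 -c "
from h import *
rep('8',('scene','top'))"
```

```text
9.45 F [ 0.1 -0.9 -0.5] a,s,z [551.5 -34.9 240.9] x,zt [-181.6 -162.1]
scene (np.int64(140), np.float64(1.051307863088909), np.float64(-12.550368646039473), np.float64(285.5580943580591))
 rod x,zt [-189.2 -213.5]
top (np.int64(345), np.float64(1.025483566167192), np.float64(-19.399802044719507), np.float64(285.66199427300205))
 rod x,zt [-191.3 -208.1]
```

{"name": "move_arm", "arguments": {
  "motion": [
    {"jaw": 0, "travel": [0, 0, 0.02], "angular": [0, 0, 0]},
    {"jaw": 0, "travel": [0, 0, 0.05], "angular": [0, 0, 0]},
    {"jaw": 0, "travel": [0, 0, 0.1], "angular": [0, 0, 0]},
    {"jaw": 0, "travel": [-0.01, 0, 0.15], "angular": [0, 0, 0]},
    {"jaw": 0, "travel": [-0.02, 0, 0.2], "angular": [0, 0, 0]},
    {"jaw": 0, "travel": [-0.03, 0, 0.25], "angular": [0, 0, 0]},
    {"jaw": 0, "travel": [-0.04, 0, 0.3], "angular": [0, 0, 0]},
    {"jaw": 0, "travel": [-0.05, 0, 0.35], "angular": [0, 0, 0]},
    {"jaw": 0, "travel": [-0.06, 0, 0.4], "angular": [0, 0, 0]},
    {"jaw": 0, "travel": [-0.07, 0, 0.45], "angular": [0, 0, 0]}
  ]
}}

```text
time_s: 10.8
tcp_pos: [551.4, 56.5, 222.7]
orientation: [1.605, 1.967, -0.584]
force: [0.3, 0.8, -1.0]
width: 0.001
```

```bash
python3 -c "
from h import *
rep('9',('scene','top'))
p=sz(ctrl.observe()['tcp_pos'])
for th in (.8,.75,.7,.65,.6,.5,.4,.3,.2,.1,.05,.02,0): print(th,np.round(tz(*rod(th)),1))
"
```

```text
10.8 F [ 0.3  0.8 -1. ] a,s,z [551.5 -55.5 222.7] x,zt [-185.7 -134.9]
scene (np.int64(132), np.float64(0.8146526348563207), np.float64(-54.55458499398179), np.float64(253.31237434012624))
 rod x,zt [-202.4 -162.7]
top (np.int64(307), np.float64(0.8066840336415373), np.float64(-58.25130541276957), np.float64(254.5924194854333))
 rod x,zt [-202.6 -161. ]
0.8 [-202.8 -159.5]
0.75 [-203.8 -148.5]
0.7 [-204.3 -137.4]
0.65 [-204.3 -126.3]
0.6 [-203.7 -115.2]
0.5 [-200.8  -93.2]
0.4 [-195.7  -71.6]
0.3 [-188.5  -50.6]
0.2 [-179.3  -30.4]
0.1 [-168.   -11.3]
0.05 [-161.7   -2.1]
0.02 [-157.7    3.2]
0 [-155.     6.7]
```

View pics/scene9.png

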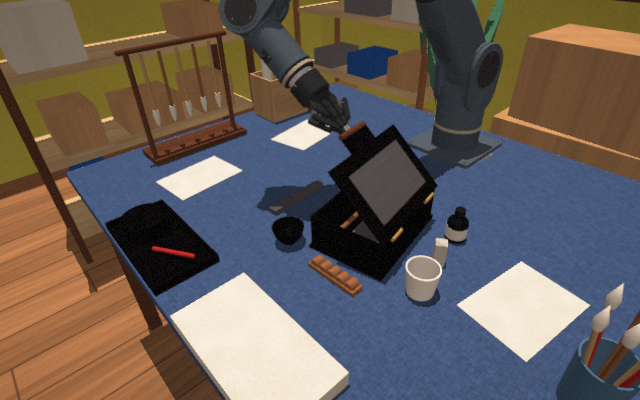

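{"name": "move_arm", "arguments": {
  "motion": [
    {"jaw": 0, "travel": [0, 0, 0.02], "angular": [0, 0, 0]},
    {"jaw": 0, "travel": [0, 0, 0.04], "angular": [0, 0, 0]},
    {"jaw": 0, "travel": [-0.01, 0, 0.06], "angular": [0, 0, 0]}
  ]
}}

```text
time_s: 11.28
tcp_pos: [551.9, 54.0, 220.5]
orientation: [1.605, 1.968, -0.584]
force: [0.3, 0.6, -0.3]
width: -0.002
```

```bash
python3 -c "
from h import *
rep('10',('scene','top'))
"
```

```text
11.275 F [ 0.3  0.6 -0.3] a,s,z [551.5 -58.1 220.5] x,zt [-186.2 -131.6]
scene (np.int64(133), np.float64(0.8011051742652163), np.float64(-56.71481748487838), np.float64(251.18492033713733))
 rod x,zt [-202.7 -159.8]
top (np.int64(307), np.float64(0.7940656384061713), np.float64(-60.28727345036657), np.float64(252.57272294065024))
 rod x,zt [-202.9 -158.2]
```

{"name": "move_arm", "arguments": {
  "motion": [
    {"jaw": 0, "travel": [0, 0, 0.05], "angular": [0, 0, 0]},
    {"jaw": 0, "travel": [-0.01, 0, 0.1], "angular": [0, 0, 0]},
    {"jaw": 0, "travel": [-0.01, 0, 0.15], "angular": [0, 0, 0]},
    {"jaw": 0, "travel": [-0.01, 0, 0.2], "angular": [0, 0, 0]},
    {"jaw": 0, "travel": [-0.02, 0, 0.25], "angular": [0, 0, 0]},
    {"jaw": 0, "travel": [-0.02, 0, 0.3], "angular": [0, 0, 0]},
    {"jaw": 0, "travel": [-0.02, 0, 0.35], "angular": [0, 0, 0]},
    {"jaw": 0, "travel": [-0.02, 0, 0.4], "angular": [0, 0, 0]},
    {"jaw": 0, "travel": [-0.02, 0, 0.45], "angular": [0, 0, 0]},
    {"jaw": 0, "travel": [-0.02, 0, 0.5], "angular": [0, 0, 0]},
    {"jaw": 0, "travel": [-0.01, 0, 0.55], "angular": [0, 0, 0]},
    {"jaw": 0, "travel": [-0.01, 0, 0.6], "angular": [0, 0, 0]},
    {"jaw": 0, "travel": [-0.01, 0, 0.65], "angular": [0, 0, 0]},
    {"jaw": 0, "travel": [0, 0, 0.7], "angular": [0, 0, 0]},
    {"jaw": 0, "travel": [0, 0, 0.75], "angular": [0, 0, 0]},
    {"jaw": 0, "travel": [0.01, 0, 0.8], "angular": [0, 0, 0]},
    {"jaw": 0, "travel": [0.01, 0, 0.85], "angular": [0, 0, 0]},
    {"jaw": 0, "travel": [0.02, 0, 0.9], "angular": [0, 0, 0]},
    {"jaw": 0, "travel": [0.03, 0, 0.95], "angular": [0, 0, 0]},
    {"jaw": 0, "travel": [0.04, 0, 1.0], "angular": [0, 0, 0]}
  ]
}}

```text
time_s: 13.88
tcp_pos: [559.4, 17.9, 172.8]
orientation: [1.605, 1.967, -0.584]
force: [-1.2, -0.0, -0.7]
width: 0.003
```

```bash
python3 -c "
from h import *
rep('11',('scene','top'))
"
```

```text
13.875 F [-1.2 -0.  -0.7] a,s,z [551.5 -94.9 172.8] x,zt [-183.8  -71.3]
scene (np.int64(119), np.float64(0.5291294372246175), np.float64(-92.83082178698606), np.float64(202.6727244090859))
 rod x,zt [-201.8  -99.6]
top (np.int64(261), np.float64(0.5272006583633042), np.float64(-96.03789771616107), np.float64(204.04381025172847))
 rod x,zt [-201.8  -99.1]
```

View pics/scene11.png

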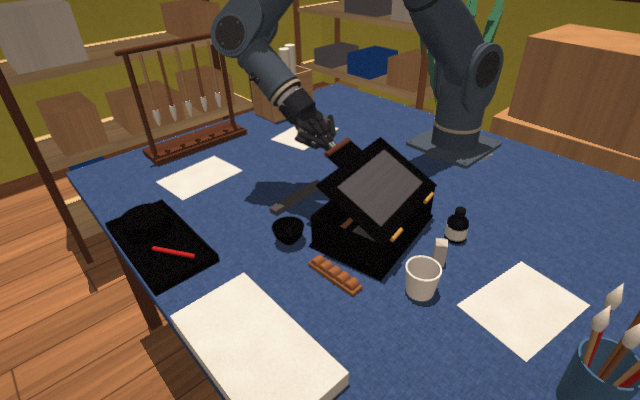

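{"name": "move_arm", "arguments": {
  "motion": [
    {"jaw": 0, "travel": [0.01, 0, 0.045], "angular": [0, 0, 0]},
    {"jaw": 0, "travel": [0.02, 0, 0.09], "angular": [0, 0, 0]},
    {"jaw": 0, "travel": [0.03, 0, 0.135], "angular": [0, 0, 0]},
    {"jaw": 0, "travel": [0.04, 0, 0.18], "angular": [0, 0, 0]},
    {"jaw": 0, "travel": [0.05, 0, 0.225], "angular": [0, 0, 0]},
    {"jaw": 0, "travel": [0.06, 0, 0.27], "angular": [0, 0, 0]},
    {"jaw": 0, "travel": [0.075, 0, 0.315], "angular": [0, 0, 0]},
    {"jaw": 0, "travel": [0.085, 0, 0.36], "angular": [0, 0, 0]},
    {"jaw": 0, "travel": [0.1, 0, 0.405], "angular": [0, 0, 0]},
    {"jaw": 0, "travel": [0.115, 0, 0.45], "angular": [0, 0, 0]},
    {"jaw": 0, "travel": [0.13, 0, 0.49], "angular": [0, 0, 0]},
    {"jaw": 0, "travel": [0.145, 0, 0.535], "angular": [0, 0, 0]},
    {"jaw": 0, "travel": [0.16, 0, 0.58], "angular": [0, 0, 0]},
    {"jaw": 0, "travel": [0.175, 0, 0.625], "angular": [0, 0, 0]},
    {"jaw": 0, "travel": [0.19, 0, 0.67], "angular": [0, 0, 0]},
    {"jaw": 0, "travel": [0.205, 0, 0.71], "angular": [0, 0, 0]},
    {"jaw": 0, "travel": [0.225, 0, 0.755], "angular": [0, 0, 0]},
    {"jaw": 0, "travel": [0.245, 0, 0.8], "angular": [0, 0, 0]},
    {"jaw": 0, "travel": [0.26, 0, 0.84], "angular": [0, 0, 0]},
    {"jaw": 0, "travel": [0.28, 0, 0.88], "angular": [0, 0, 0]}
  ]
}}

```text
time_s: 16.48
tcp_pos: [563.6, -2.7, 121.6]
orientation: [1.605, 1.967, -0.584]
force: [0.5, -0.2, -0.8]
width: 0.005
```

```bash
python3 -c "
from h import *
rep('12',('scene','top'))
"
```

```text
16.475 F [ 0.5 -0.2 -0.8] a,s,z [ 551.5 -116.   121.6] x,zt [-167.   -18.6]
scene (np.int64(107), np.float64(0.2757958723911536), np.float64(-114.06371253060613), np.float64(150.79874339347833))
 rod x,zt [-186.5  -45.6]
top (np.int64(225), np.float64(0.27896008932255967), np.float64(-116.57387707405152), np.float64(152.24655908179636))
 rod x,zt [-186.7  -46.3]
```

View pics/scene12.png

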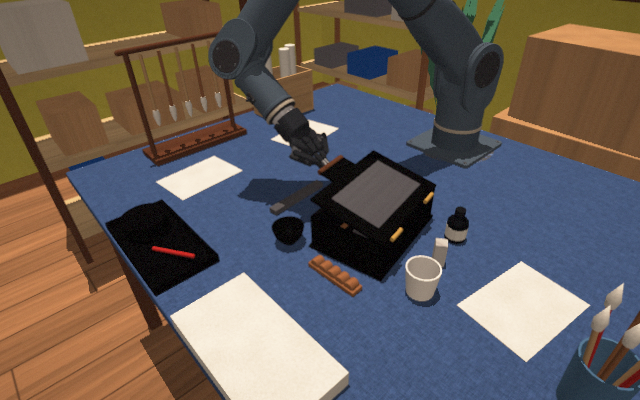

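{"name": "move_arm", "arguments": {
  "motion": [
    {"jaw": 0, "travel": [0.01, 0, 0.03], "angular": [0, 0, 0]},
    {"jaw": 0, "travel": [0.03, 0, 0.06], "angular": [0, 0, 0]},
    {"jaw": 0, "travel": [0.04, 0, 0.09], "angular": [0, 0, 0]},
    {"jaw": 0, "travel": [0.055, 0, 0.12], "angular": [0, 0, 0]},
    {"jaw": 0, "travel": [0.07, 0, 0.15], "angular": [0, 0, 0]},
    {"jaw": 0, "travel": [0.085, 0, 0.18], "angular": [0, 0, 0]},
    {"jaw": 0, "travel": [0.1, 0, 0.21], "angular": [0, 0, 0]},
    {"jaw": 0, "travel": [0.115, 0, 0.24], "angular": [0, 0, 0]},
    {"jaw": 0, "travel": [0.13, 0, 0.265], "angular": [0, 0, 0]},
    {"jaw": 0, "travel": [0.145, 0, 0.29], "angular": [0, 0, 0]},
    {"jaw": 0, "travel": [0.16, 0, 0.315], "angular": [0, 0, 0]},
    {"jaw": 0, "travel": [0.175, 0, 0.34], "angular": [0, 0, 0]},
    {"jaw": 0, "travel": [0.19, 0, 0.365], "angular": [0, 0, 0]},
    {"jaw": 0, "travel": [0.205, 0, 0.39], "angular": [0, 0, 0]},
    {"jaw": 0, "travel": [0.22, 0, 0.415], "angular": [0, 0, 0]},
    {"jaw": 0, "travel": [0.24, 0, 0.44], "angular": [0, 0, 0]},
    {"jaw": 0, "travel": [0.255, 0, 0.465], "angular": [0, 0, 0]},
    {"jaw": 0, "travel": [0.27, 0, 0.485], "angular": [0, 0, 0]}
  ]
}}

```text
time_s: 18.82
tcp_pos: [564.9, -8.9, 88.9]
orientation: [1.605, 1.967, -0.584]
force: [0.0, 0.0, -2.2]
width: 0.004
```

```bash
python3 -c "
from h import *
rep('13',('scene','top'))
"
```

```text
18.825 F [ 0.   0.  -2.2] a,s,z [ 551.6 -122.3   88.9] x,zt [-150.8   10.5]
scene (np.int64(93), np.float64(0.1258948183858101), np.float64(-120.39086085875059), np.float64(118.26702569720084))
 rod x,zt [-171.1  -16.1]
top (np.int64(185), np.float64(0.12984007070369671), np.float64(-122.34467607499886), np.float64(119.40200550186864))
 rod x,zt [-171.6  -16.9]
```

View pics/scene13.png

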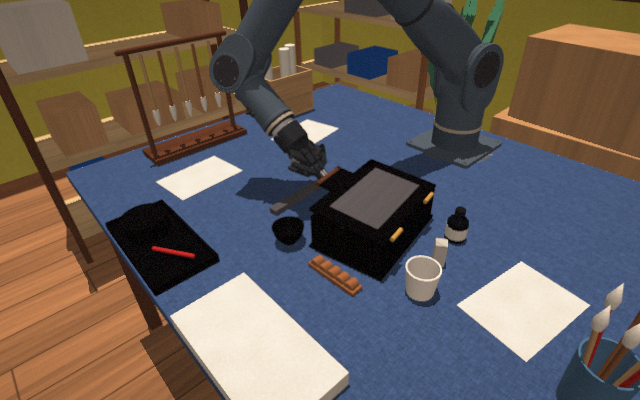

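{"name": "move_arm", "arguments": {
  "motion": [
    {"jaw": 0, "travel": [0.016, 0, 0.019], "angular": [0, 0, 0]},
    {"jaw": 0, "travel": [0.032, 0, 0.038], "angular": [0, 0, 0]},
    {"jaw": 0, "travel": [0.048, 0, 0.057], "angular": [0, 0, 0]},
    {"jaw": 0, "travel": [0.064, 0, 0.076], "angular": [0, 0, 0]},
    {"jaw": 0, "travel": [0.08, 0, 0.095], "angular": [0, 0, 0]},
    {"jaw": 0, "travel": [0.096, 0, 0.114], "angular": [0, 0, 0]},
    {"jaw": 0, "travel": [0.112, 0, 0.133], "angular": [0, 0, 0]},
    {"jaw": 0, "travel": [0.128, 0, 0.152], "angular": [0, 0, 0]},
    {"jaw": 0, "travel": [0.144, 0, 0.171], "angular": [0, 0, 0]},
    {"jaw": 0, "travel": [0.16, 0, 0.19], "angular": [0, 0, 0]},
    {"jaw": 0, "travel": [0.176, 0, 0.209], "angular": [0, 0, 0]},
    {"jaw": 0, "travel": [0.192, 0, 0.228], "angular": [0, 0, 0]},
    {"jaw": 0, "travel": [0.208, 0, 0.247], "angular": [0, 0, 0]},
    {"jaw": 0, "travel": [0.224, 0, 0.266], "angular": [0, 0, 0]},
    {"jaw": 0, "travel": [0.24, 0, 0.285], "angular": [0, 0, 0]},
    {"jaw": 0, "travel": [0.256, 0, 0.304], "angular": [0, 0, 0]},
    {"jaw": 0, "travel": [0.272, 0, 0.323], "angular": [0, 0, 0]},
    {"jaw": 0, "travel": [0.288, 0, 0.342], "angular": [0, 0, 0]}
  ]
}}

```text
time_s: 21.18
tcp_pos: [564.8, -8.7, 62.1]
orientation: [1.605, 1.968, -0.583]
force: [-0.1, 0.1, 0.2]
width: 0.001
```

```bash
python3 -c "
from h import *
rep('14',('scene','top','wrist'))
"
```

```text
21.175 F [-0.1  0.1  0.2] a,s,z [ 551.6 -122.1   62.1] x,zt [-133.5   30.9]
scene (np.int64(78), np.float64(0.04319984031912661), np.float64(-121.31654692469664), np.float64(100.02356475938947))
 rod x,zt [-160.8   -0.9]
top (np.int64(152), np.float64(0.05042280488931429), np.float64(-123.37691388204445), np.float64(101.72238016777561))
 rod x,zt [-161.8   -2.2]
wrist (np.int64(7909), np.float64(0.040540315264432664), np.float64(-127.31849605543266), np.float64(99.68005292289142))
 rod x,zt [-160.5   -0.4]
```

View pics/wrist14.png

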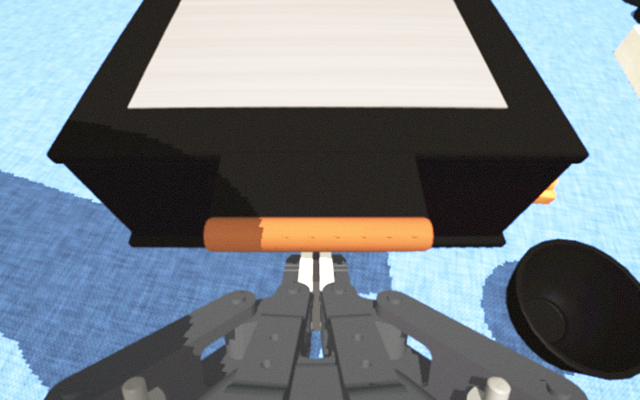

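{"name": "move_arm", "arguments": {
  "motion": [
    {"jaw": 0, "travel": [0.06, 0, 0.08], "angular": [0, 0, 0]},
    {"jaw": 0, "travel": [0.13, 0, 0.16], "angular": [0, 0, 0]},
    {"jaw": 0, "travel": [0.0, 0, 0.2], "angular": [0, 0, 0]},
    {"jaw": 0, "travel": [-0.3, 0, 0.3], "angular": [0, 0, 0]},
    {"jaw": 0, "travel": [-0.7, 0, 0.3], "angular": [0, 0, 0]},
    {"jaw": 0, "travel": [-1.2, 0, 0.3], "angular": [0, 0, 0]},
    {"jaw": 0, "travel": [-1.8, 0, 0.3], "angular": [0, 0, 0]},
    {"jaw": 0, "travel": [-2.2, 0, 0.3], "angular": [0, 0, 0]},
    {"jaw": 0, "travel": [-2.2, 0, 0.3], "angular": [0, 0, 0]},
    {"jaw": 0, "travel": [-2.2, 0, 0.3], "angular": [0, 0, 0]}
  ]
}}

```text
time_s: 22.58
tcp_pos: [587.2, -118.8, 132.9]
orientation: [1.605, 1.968, -0.584]
force: [0.4, 0.2, -0.7]
width: 0.001
```

```bash
python3 - <<'E'
from h import *
rep('15',('scene','top'))
W0=np.load("topW.npy");F0=np.load("topF.npy"); f,W=cloud("top")
for name,c0 in dict(paperweight=(388,212),bowl=(340,161),rest=(277,160),cup=(207,197),bottle=(227,280)).items():
    print(name,W0[c0[1],c0[0]].round(0),W[c0[1],c0[0]].round(0))
m=(abs(W[...,2]-98)<15)&(abs(W@ey-A0)<130)&(abs(W@ex-9)<85)
q=W[m]; A=np.c_[q@ex-HS,np.ones(len(q))]; print("lid slope",-np.linalg.lstsq(A,q[:,2],rcond=None)[0][0],np.median(q[:,2]))
E
```

```text
22.575 F [ 0.4  0.2 -0.7] a,s,z [ 551.4 -234.5  132.9] x,zt [-265.1   48.9]
scene (np.int64(94), np.float64(0.043087295796830676), np.float64(-121.61642871024017), np.float64(100.01165222532325))
 rod x,zt [-160.8   -0.9]
top (np.int64(184), np.float64(0.04943650044916285), np.float64(-122.99670132734525), np.float64(101.4836894100477))
 rod x,zt [-161.7   -2. ]
paperweight [ 585. -118.   15.] [ 585. -118.   16.]
bowl [713.   3.   4.] [713.   2.   3.]
rest [710. 160.  26.] [710. 160.  26.]
cup [616. 334.  19.] [616. 334.  20.]
bottle [421. 262.  84.] [421. 262.  85.]
lid slope 0.0007142736758101372 99.92707065155173
```

View pics/scene15.png

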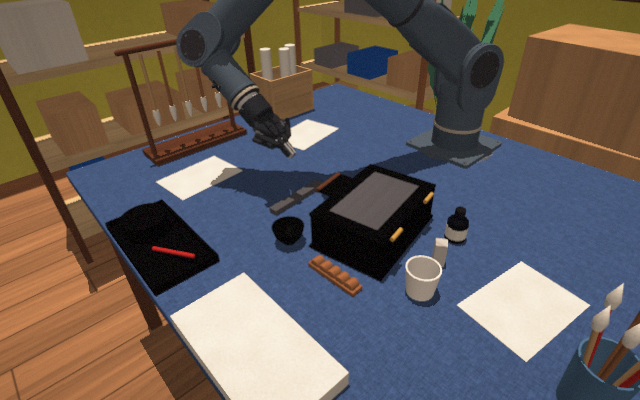

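View pics/top15.png

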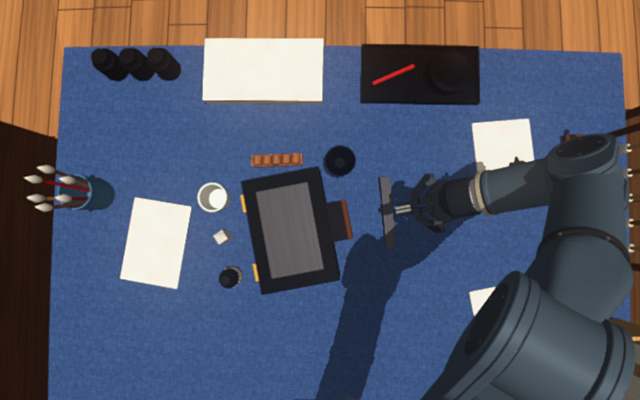

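Lid flat (slope 0.001), bystanders unmoved, tool clear in free air. Handing in.

```bash
python3 -c "
from station import ctrl
print(ctrl.job_done())"
```

```text
the job is handed in; nothing more can be done
None
```

The lid is shut and the job is handed in at about 22.6 s; the station gave no verdict.

- **Nudge:** I pushed the upright lid forward from behind its rod with the closed fingers. The push force read 4.5 N at the one point I checked it. The lid then fell on its own from about 1.25 rad.
- **Catch and lowering:** I brought the fingers round under the rod and caught the lid at about 0.8 rad. I let it down over roughly 9 s, at about 0.1 rad/s or less, until it was shut. Then I dropped the fingers clear and drew them back to the front.

**Last checks:**
- **Lid:** its top surface is flat, with a slope of 0.001 rad at 100 mm height. It looks shut in both the scene and top pictures.
- **Bystanders:** the water cup, ink bowl, ink bottle, paperweight and brush rest read within about 1 mm of their starting depth points. The seal stone was only checked by eye in the pictures, where it stands in place.
- **Robot:** the fingers are in free air about 110 mm in front of the rod, and the force reading is within its noise.

**Where readings disagreed:**
- **Lid angle:** the estimate from the rod's colour still reads about 0.045 rad when shut. It sees the rod's top rather than its centre, so I relied on the plate slope instead.
- **Carrying force:** most force readings while carrying the lid were within about 1 N of noise, with one at 2.2 N. I judged that the fingers were carrying the lid mainly by its following them.

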